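Lock the burn-in nest and set its cooling-air valve

ROBOT

A 6-joint arm with a two-finger parallel gripper is mounted at the origin on a cart in front of the work surface, level with it; the furniture and walls round the work are solid. World frame = base frame: x ahead of the robot, y to its left, z up, the work surface at z = 0. Lengths are in m, angles in rad, forces in N, time in s.
With the tool pointing down it reaches from about 0.325 to 0.925 m from the base axis. Payload 3.1 kg.
Tool frame: the origin (TCP) lies at the very end of the fingers, on their centre line; the grasp point (between the pads) lies 19 mm behind it (ctrl.pinch_z is the distance from the TCP to the grasp point, in m); y points along the fingers, x is the direction in which the jaws open and shut, and the axes are right-handed (so a half turn about y gives the same grasp; the last joint's range is limited). The gripper opens to 85 mm and grips with 20 to 120 N. Pads are 22 mm wide; open, the fingers measure 114 mm over their backs; the gripper's body (76 mm by 85 mm) begins 54 mm behind the grasp point. The pads swing forward as they close: fully open they stand 13 mm farther back than shut.
Start: joints at [-1.425, 0.217, 1.613, -0, 1.311, -0.112], TCP at [0.159, -0.604, 0.231] pointing down, gripper open.
Joint ranges: [-2.75, 2.75], [-0.78, 2.1], [0.31, 2.55], [-1.13, 4.27], [0.13, 2.63], [-2.58, 2.58]. Speed limits (rad/s): [2.79, 2.79, 3.14, 3.14, 3.14, 3.14].

INTERFACE

Orientations are given as a unit quaternion [w, x, y, z].
In Python, from station import ctrl, eyes, workorder gives the robot as it stands. The module is installed in compiled form; this text tells all that it offers.
- The arm moves only by the tool jog_arm, never from a script. Its argument "commands" is one flat list of numbers, 5 for each row, row after row: the opening, from 0 (shut) to 1 (fully open), then the shift along the tool's x, y, z in m, then the turn about the tool's y in rad. In form: [jaw, dx, dy, dz, turn, jaw, dx, dy, dz, turn, ...]. A call has 1 to 5 rows; each row is the pose to reach, as a shift and turn from the pose commanded when the call began, along the tool's axes at that moment; what a row does not reach only later rows make up. A row lasts 1/8 s, in which the tool goes at most 62.5 mm and 10.7 degrees, less where a joint would pass 70% of its speed; a pose out of reach is approached as far as the arm can. A call with a gripper value outside its range is refused whole. The fingers move at their own pace and stop on an object; "squeeze" is the grip in N (left out, the last holds). Time passes only in rows, so rows that repeat a pose let the fingers close. It gives the time, the measured TCP pose, the force and the opening at its end, in the units of the state.
- ctrl.get_state(): the state, without advancing time (a new reading comes with each control period).
- eyes.grab_frame(name): name is "scene" or "top"; returns the picture (420x560x3 uint8, red, green, blue); there is no depth.
- eyes.get_calibration(name): a dict with "intrinsics" (3x3 intrinsics, pixels), "k1" (the pictures are not rectified: a ray, as slopes to the right and down, at radius r is drawn at 1 + k1 r^2 times it, then the intrinsics apply), "pose" (4x4, takes a point from camera to world coordinates). Camera axes: x right, y down, z forward; pixel columns grow to the right and rows downward; lengths in m; the calibration is good to about 2 mm. A picture is of the moment at which its call begins. get_calibration takes no time and is no camera call.
- workorder.close_job(): hands the job in, once; it reports no verdict.
The state is a dict: "time_s": time; "qpos": joint angles; "dq": joint speeds; "joint_torque": joint torques, N m; "tcp_pos": TCP position; "orientation": TCP orientation; "force": force on the tool from outside, world axes, zero at the start; "ft_torque": the same for the moment, N m; "opening": finger opening in m.
Only numpy, scipy, OpenCV 4.12 (cv2) and the standard library are available. Lean on these libraries where they do the work, as an engineer would, in place of code of your own. Each camera call takes 0.05 s, during which the arm holds its last target.

TASK

Get the data stick ready for burn-in: first swing the nest's keeper bar shut over the stick until it clicks into its detent, then turn the air valve clockwise by its crank handle until it is fully closed against the stop, and from there open it again by exactly two full turns. Finish while still gripping the valve's crank handle, holding it still at that setting - do not let go - with the keeper bar still latched, the stick in its nest, and the other things on the table left where they are.

Things in the scene. Friction and masses are not known exactly. Their poses are not given: they have to be found in the camera images.
- keeper (a joint): Steel keeper bar, 14 x 8 x 100 mm, underside 30 mm above the table, swinging level about a pin at one end of the nest; rad. 0 = shut over the stick against a stop pin, larger = open. Closing is counterclockwise seen from above. Under 1 N at the knob; in the last 0.15 rad a sprung ball resists with about 2 to 4 N, then it snaps to 0 and stays.
- keeper_knob (a point): Centre of the upright round black knob on the keeper bar's free end: 16 mm diameter, from 38 mm (the bar's top) to 80 mm above the table, this point at 62 mm, 86 mm from the hinge axis. The knob does not spin on the bar, but slips round between the fingers.
- keeper_hinge (a point): Point on the upright axis of the keeper bar's hinge pin, 62 mm above the table. Axes as those of the nest: the shut bar points along -y of this frame, the open bar swings round towards -x; z is up.
- nest: Burn-in nest, fixed: aluminium plate 70 x 112 x 10 mm with a black cradle for the data stick in the middle, the hinge post 43 mm from the middle on its +y side, the catch post with stop pin (40 mm high) and sprung ball 43 mm on its -y side. Origin: centre of the underside; x across, y along the plate, z up.
- data_stick: Data stick 18 x 46 x 9 mm, black with a metal plug, lying loose in the nest's cradle, long side along the nest's y. Origin: centre of its underside.
- valve (a joint): Valve spindle with spoked handwheel (99 mm across, rim top 73 mm above the table); rad, counting whole turns. 0 = fully closed at a firm stop; opening (growing) is counterclockwise seen from above, closing clockwise. Starts less than one turn open; travel ends at 20. Turns easily (1 to 2 N at the handle), stays where left; at a stop the resistance rises sharply.
- valve_axis (a point): Point on the handwheel's upright axis, 102 mm above the table (level with the middle of the crank handle). Fixed, and turned with the valve's housing: at joint value 0 the crank handle stands on the +x side of this frame; z is up.
- handle_grip (a point): Middle of the crank handle, 102 mm above the table: upright black round handle, 18 mm diameter, from 76 to 124 mm above the table, on the handwheel's rim 44 mm from its axis. It spins freely about its own axis, so a gripper can hold it firmly and carry it round in a circle without turning. Soft bushing: gives about 1 mm per 5 N sideways, 2 mm at most.
- loupe: Eye loupe, black, 34 mm across, 35 mm tall, standing between nest and keyboard; leave it. Origin: centre of its underside.
- ipa_bottle: Squeeze bottle with spout, 43 x 42 x 121 mm, standing; leave it. Origin: centre of its underside.
- tape_1: Roll of tape lying flat, 100 x 98 x 25 mm; leave it. Origin: centre of its underside.
- battery_1: Battery, 15 mm across, 50 mm long, lying beside the valve; leave it. Origin: centre of its underside.
- side_cutter: Side cutter, 51 x 119 x 11 mm, lying; leave it. Origin: centre of its underside.
- mouse: Computer mouse, 126 x 66 x 39 mm; leave it. Origin: centre of its underside.

How it is judged:
On the way, in this order (a step that is already met when the one before it is completed fails the run):
1. the keeper bar is shut in its detent (within 2 degrees of its stop) (value of joint keeper below 0.035 rad), for 0.2 s.
2. the valve is closed against its stop, the keeper bar still shut (value of joint valve below 0.09 rad and value of joint keeper below 0.035 rad), for 0.1 s.
At the end, for the whole second after the job is handed in: Valve 12.57 rad (two turns) open from its stop within 0.26 rad and still; fingers grip the crank handle (over 3 N, handle between the fingers); keeper bar within 0.035 rad of shut; data stick in its cradle; no bystander moved over 30 mm (value of joint valve between 12.306 and 12.826 rad and velocity of joint valve between -0.15 and 0.15 rad/s and value of joint keeper below 0.035 rad and contact force between the fingers and handle above 3 N and horizontal distance between the grasp point and handle_grip below 0.014 m and horizontal distance between data_stick and nest below 0.012 m and z of data_stick in the frame of nest below 0.024 m and distance of each of loupe, ipa_bottle, tape_1, battery_1, side_cutter, mouse from where it was at the start of the episode below 0.03 m); the arm keeps its last pose, push and grip.
It fails at once if a bystander (loupe, bottle, roll of tape, battery, side cutter, mouse) is knocked more than 30 mm from its place (distance of any of loupe, ipa_bottle, tape_1, battery_1, side_cutter, mouse from where it was at the start of the episode above 0.03 m).
It also fails if it takes over 72 s, if anything falls off the work surface, if the arm or the gripper's body presses on something with over 40 N, if the wrist force passes 120 N, or if a joint passes its speed limit or range.

## Working session

There is one attempt and no reset: what is moved stays moved. The work goes in short steps, Python scripts to look and compute and a tool call to move; the robot and the scene stay as the last step left them, time stands still between calls to the robot, and variables do not carry over. Pictures are saved under pics/ and viewed, and the job is handed in when it is done.

Besides the shell and the picture viewer there is one more tool, called as name(argument=value, ...) on one line, values as JSON. jog_arm: Moves the arm, as the interface text tells. Its arguments: {"type":"object","properties":{"commands":{"type":"array","items":{"type":"number"}},"squeeze":{"type":"number"}},"required":["commands"]}

```bash
mkdir -p pics
cat > h.py <<'E'
import numpy as np, cv2
from station import ctrl, eyes, workorder
def st():
    s=ctrl.get_state()
    for k in ("time_s","qpos","tcp_pos","orientation","force","opening"): print(k,np.round(s[k],4))
    return s
def snap(n,f):
    im=eyes.grab_frame(n); cv2.imwrite(f"pics/{f}.png",im[:,:,::-1]); return im
def ray(n,u,v):
    c=eyes.get_calibration(n);K=np.array(c["intrinsics"]);k=c["k1"];T=np.array(c["pose"])
    d=np.array([(u-K[0,2])/K[0,0],(v-K[1,2])/K[1,1]]);p=d.copy()
    for _ in range(30): p=d/(1+k*(p@p))
    return T[:3,3],T[:3,:3]@np.array([p[0],p[1],1])
def atz(n,u,v,z):
    o,d=ray(n,u,v); return o+d*(z-o[2])/d[2]
def proj(n,P):
    c=eyes.get_calibration(n);K=np.array(c["intrinsics"]);k=c["k1"];T=np.array(c["pose"])
    q=T[:3,:3].T@(np.array(P)-T[:3,3]);p=q[:2]/q[2];p=p*(1+k*(p@p));return K[:2,:2]@p+K[:2,2]
E
python3 - <<'E'
from h import *
st();
for n in("scene","top"):
    snap(n,n+"0");c=eyes.get_calibration(n);print(np.round(c["pose"],3),c["k1"],c["intrinsics"])
E
```

```text
time_s 0.0
qpos [-1.4252  0.2178  1.6149  0.      1.3113 -0.1122]
tcp_pos [ 0.1593 -0.6035  0.23  ]
orientation [ 0.5607 -0.5595  0.4322 -0.431 ]
force [0.6717 0.3444 0.2213]
opening 0.0854
[[ 0.846 -0.217  0.487 -0.146]
 [-0.533 -0.376  0.758 -0.866]
 [ 0.019 -0.901 -0.433  0.673]
 [ 0.     0.     0.     1.   ]] 0.021236978379130227 [[494.85566125   0.         282.67018705]
 [  0.         494.85566125 217.04478516]
 [  0.           0.           1.        ]]
[[-0.007 -0.993  0.114  0.402]
 [-1.     0.009  0.02   0.134]
 [-0.021 -0.114 -0.993  1.081]
 [ 0.     0.     0.     1.   ]] -0.03476847386307046 [[437.63666078   0.         279.03880538]
 [  0.         437.63666078 204.86775157]
 [  0.           0.           1.        ]]
```

View pics/scene0.png

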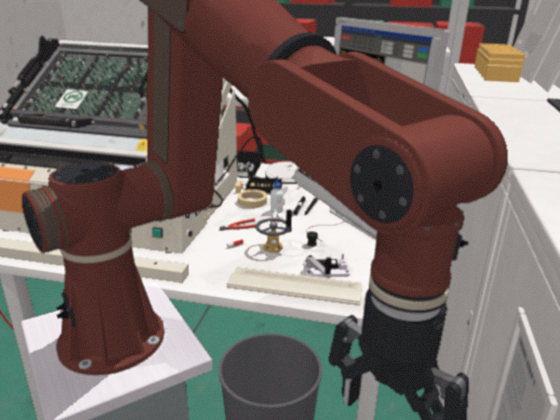

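View pics/top0.png

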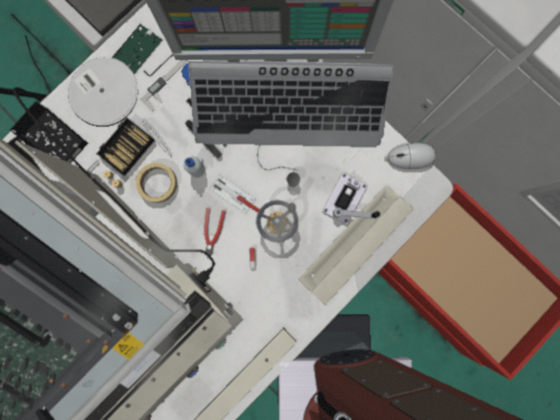

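Run:
```python
import cv2
im=cv2.imread("pics/top0.png")
cv2.imwrite("pics/c1.png",cv2.resize(im[160:250,235:395],None,fx=5,fy=5,interpolation=cv2.INTER_CUBIC))
im=cv2.imread("pics/scene0.png")
cv2.imwrite("pics/c2.png",cv2.resize(im[170:300,220:370],None,fx=4.6,fy=4.6,interpolation=cv2.INTER_CUBIC))
```

```text
(no output)
```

View pics/c1.png

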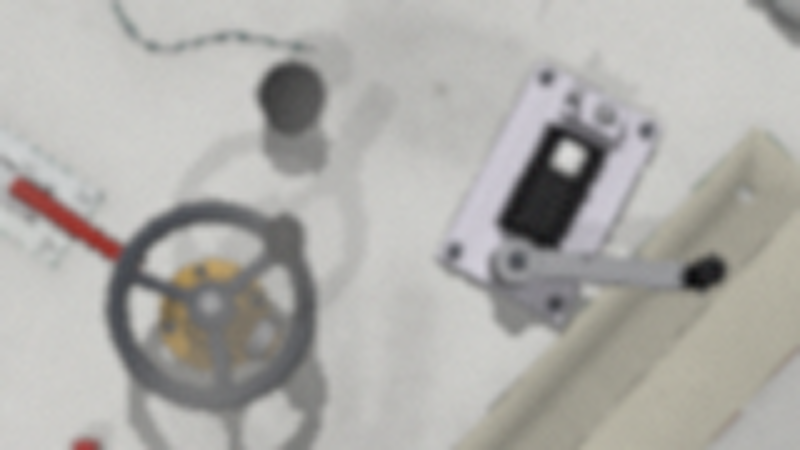

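View pics/c2.png

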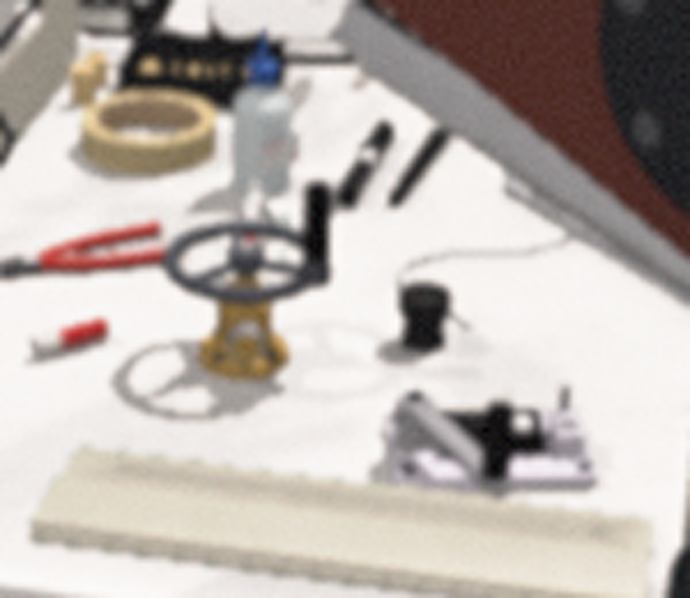

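```bash
cat >> h.py <<'E'
def cz(u,v,z): return atz("top",235+u/5-.4,160+v/5-.4,z)
def cs(u,v,z): return atz("scene",220+u/4.6-.4,170+v/4.6-.4,z)
E
python3 - <<'E'
from h import *
p=lambda l,x:print(l,np.round(x,4))
H=cz(513,260,.042);p("hinge",H)
for v in((705,272),(710,272)):
    K=cz(*v,.08);p("knob80",K);print(np.linalg.norm((K-H)[:2]))
p("knob scene",cs(497,405,.08))
corn=[cz(*c,.01) for c in ((545,62),(665,123),(568,330),(435,262))]
for c in corn:p("corner",c)
N=np.mean(corn,0);p("nest",N)
yd=((corn[3]+corn[2])-(corn[0]+corn[1]))/2;p("ylen",np.linalg.norm(yd));p("xlen",np.linalg.norm(corn[1]-corn[0]))
p("yaw of -y",np.arctan2(-yd[1],-yd[0])); p("hinge off",np.linalg.norm((H-N)[:2]));p("hingepred",N+yd/np.linalg.norm(yd)*.043)
p("catch",cz(585,110,.03))
V=cz(212,305,.07);p("valve",V);p("hub scene",cs(247,258,.073))
p("valve hub",cz(213,300,.075))
h=cz(287,228,.124);p("handle",h);print(np.linalg.norm((h-V)[:2]),np.arctan2(*(h-V)[[1,0]]))
p("handle scene top",cs(319,186,.124));p("handle bot",cs(318,274,.073))
p("loupe",cz(292,95,.035))
p("tray",[cz(755,130,.03),cz(460,450,.03)])
for n,P in (("v",[V[0],V[1],.1]),):p(n,proj("top",P))
E
```

```text
hinge [0.5035 0.016  0.042 ]
knob80 [ 0.4934 -0.0674  0.08  ]
0.08403756553862679
knob80 [ 0.4934 -0.0697  0.08  ]
0.08631198110793072
knob scene [ 0.495  -0.0693  0.08  ]
corner [ 0.6051 -0.0057  0.01  ]
corner [ 0.5739 -0.0641  0.01  ]
corner [ 0.472  -0.0137  0.01  ]
corner [0.506  0.0507 0.01  ]
nest [ 0.5392 -0.0082  0.01  ]
ylen 0.1138
xlen 0.0663
yaw of -y -0.4882
hinge off 0.0432
hingepred [0.5013 0.012  0.01  ]
catch [ 0.5774 -0.0219  0.03  ]
valve [0.4811 0.1588 0.07  ]
hub scene [0.4781 0.1511 0.073 ]
valve hub [0.483  0.1582 0.075 ]
handle [0.5105 0.1243 0.124 ]
0.04538936904147257 -0.8656606018295626
handle scene top [0.5085 0.1226 0.124 ]
handle bot [0.503  0.1129 0.073 ]
loupe [0.5854 0.1203 0.035 ]
tray [[ 0.5668 -0.1039  0.03  ]
 [ 0.4138  0.0419  0.03  ]]
v [276.6629 219.5562]
```

```bash
cat >> h.py <<'E'
from scipy.spatial.transform import Rotation as R
def Rm():
    q=ctrl.get_state()["orientation"]; return R.from_quat([q[1],q[2],q[3],q[0]]).as_matrix()
def loc(d): return np.round(Rm().T@np.array(d),4)
E
python3 - <<'E'
from h import *
print(np.round(Rm(),3)); x=Rm()[:,0]; print("x yaw",np.arctan2(x[1],x[0]))
s=ctrl.get_state()
print(loc(np.array([.48,-.08,.20])-s["tcp_pos"]))
print(proj("top",[.159,-.604,.23]),proj("top",[.39,-.24,.2]),proj("top",[.6,.32,.1]))
for u,v in((480,280),(455,190),(400,280)): print(atz("top",u,v,0),atz("top",u,v,-.4))
E
```

```text
[[ 0.255 -0.     0.967]
 [-0.967  0.002  0.255]
 [-0.002 -1.     0.   ]]
x yaw -1.3130027819373509
[-0.4245  0.0311  0.4436]
[676.44801104 378.61145647] [475.56587135 259.172886  ] [205.93177173 168.34386973]
[ 0.33685802 -0.33304363  0.        ] [ 0.31290142 -0.50582731 -0.4       ]
[ 0.55880927 -0.28317382  0.        ] [ 0.61699691 -0.43750066 -0.4       ]
[ 0.33890289 -0.13785851  0.        ] [ 0.3157031 -0.2384041 -0.4      ]
```

jog_arm(commands=[1,-0.04,0,0.045,-0.12,1,-0.085,0,0.09,-0.24,1,-0.13,0,0.135,-0.36,1,-0.17,0,0.18,-0.48,1,-0.21,0,0.22,-0.6])

```text
time_s: 0.72
tcp_pos: [0.3192, -0.343, 0.2309]
orientation: [0.663, -0.663, 0.246, -0.245]
force: [1.1, 0.3, -0.0]
opening: 0.0852
```

Run:
```python
from h import *
s=st();x=Rm()[:,0]; print("x yaw",np.arctan2(x[1],x[0]))
print(loc(np.array([.494,-.07,.15])-s["tcp_pos"]))
```

```text
time_s 0.725
qpos [-9.7160e-01 -1.2550e-01  1.9702e+00  5.0000e-04  1.2973e+00 -2.6260e-01]
tcp_pos [ 0.3192 -0.343   0.2309]
orientation [ 0.6633 -0.6629  0.2455 -0.2455]
force [ 1.1314  0.2634 -0.0453]
opening 0.0852
x yaw -0.7091251576162028
[-0.0451  0.081   0.321 ]
```

jog_arm(commands=[0.8,-0.008,0,0.06,-0.12,0.6,-0.016,0,0.12,-0.24,0.5,-0.025,0,0.18,-0.36,0.5,-0.035,0.02,0.24,-0.48,0.5,-0.042,0.04,0.295,-0.6])

```text
time_s: 1.35
tcp_pos: [0.4806, -0.0927, 0.1911]
orientation: [-0.706, 0.706, -0.038, 0.039]
force: [-0.3, -0.2, 0.3]
opening: 0.0428
```

Run:
```python
from h import *
s=st();x=Rm()[:,0]; print("x yaw",np.arctan2(x[1],x[0]))
print(loc(np.array([.494,-.0695,.12])-s["tcp_pos"]))
snap("top","top1");im=snap("scene","scene1")
```

```text
time_s 1.35
qpos [-3.3400e-01 -3.6800e-02  1.9658e+00 -2.0000e-04  1.2113e+00 -2.2530e-01]
tcp_pos [ 0.4806 -0.0927  0.1911]
orientation [-0.7059  0.7062 -0.0379  0.0388]
force [-0.2912 -0.2391  0.3391]
opening 0.0428
x yaw -0.10860373968437181
[0.0107 0.0711 0.0246]
```

View pics/top1.png

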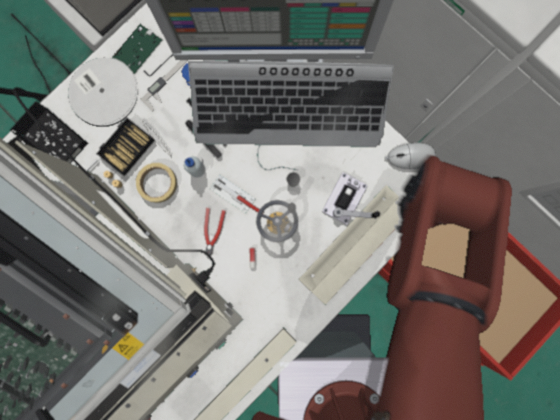

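View pics/scene1.png

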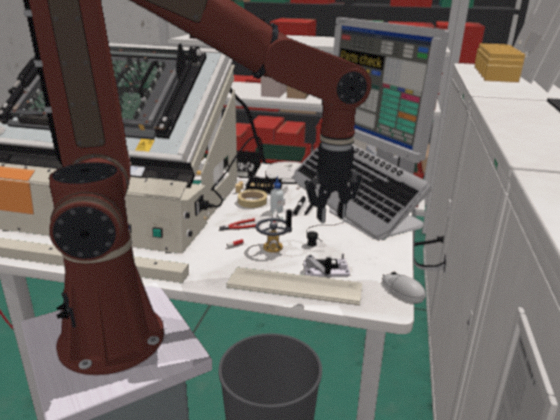

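Run:
```python
from h import *
for n in("top","scene"): print(n,proj(n,[.4806,-.0927,.1911]),proj(n,[.494,-.0695,.062]))
im=cv2.imread("pics/scene1.png")
cv2.imwrite("pics/c3.png",cv2.resize(im[170:300,220:370],None,fx=4.6,fy=4.6,interpolation=cv2.INTER_CUBIC))
```

```text
top [399.05688634 215.04895477] [374.96374139 214.44929495]
scene [331.69599021 220.64115513] [326.92368162 264.31072236]
```

View pics/c3.png

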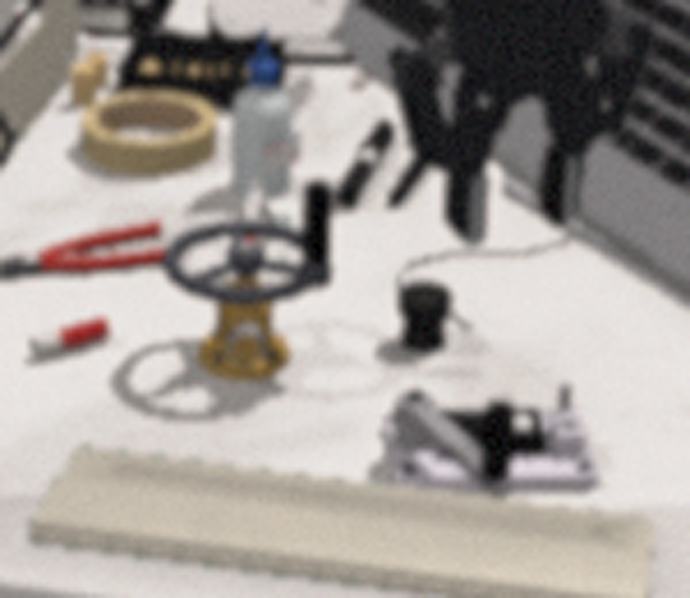

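jog_arm(commands=[0.5,0.011,0.03,0.025,0,0.5,0.011,0.07,0.025,0,0.5,0.011,0.09,0.025,0])

```text
time_s: 1.82
tcp_pos: [0.4915, -0.0707, 0.0988]
orientation: [0.706, -0.706, 0.042, -0.038]
force: [-0.5, -0.4, 0.9]
opening: 0.0425
```

Run:
```python
from h import *
s=st()
snap("scene","scene2");im=cv2.imread("pics/scene2.png")
cv2.imwrite("pics/c4.png",cv2.resize(im[180:300,250:390],None,fx=5,fy=5,interpolation=cv2.INTER_CUBIC))
```

```text
time_s 1.825
qpos [-2.8410e-01  1.0780e-01  2.0111e+00 -4.0000e-04  1.0272e+00 -1.7070e-01]
tcp_pos [ 0.4915 -0.0707  0.0988]
orientation [ 0.7062 -0.7058  0.0415 -0.0384]
force [-0.4571 -0.3746  0.8776]
opening 0.0425
```

View pics/c4.png

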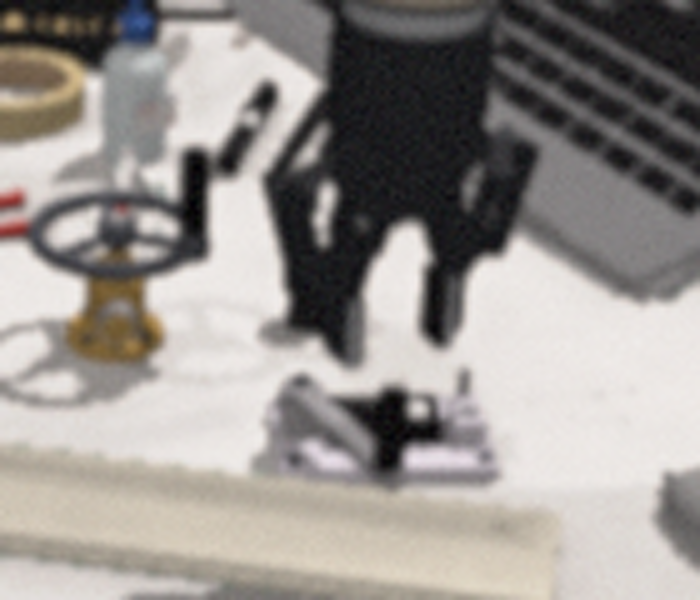

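jog_arm(commands=[0.5,0.002,0.02,0,0,0.5,0.002,0.04,0,0,0.5,0.002,0.052,0,0,0.5,0.002,0.052,0,0,0.3,0.002,0.052,0,0])

```text
time_s: 2.5
tcp_pos: [0.4962, -0.0716, 0.0502]
orientation: [-0.706, 0.706, -0.04, 0.041]
force: [-0.2, -0.4, 0.6]
opening: 0.0265
```

Run:
```python
from h import *
s=st()
snap("scene","scene3");im=cv2.imread("pics/scene3.png")
cv2.imwrite("pics/c5.png",cv2.resize(im[180:300,250:390],None,fx=5,fy=5,interpolation=cv2.INTER_CUBIC))
```

```text
time_s 2.5
qpos [-2.8340e-01  1.9570e-01  2.0231e+00 -1.0000e-04  9.2130e-01 -1.7010e-01]
tcp_pos [ 0.4962 -0.0716  0.0502]
orientation [-0.7058  0.7061 -0.0395  0.0405]
force [-0.1525 -0.3624  0.5522]
opening 0.0265
```

View pics/c5.png

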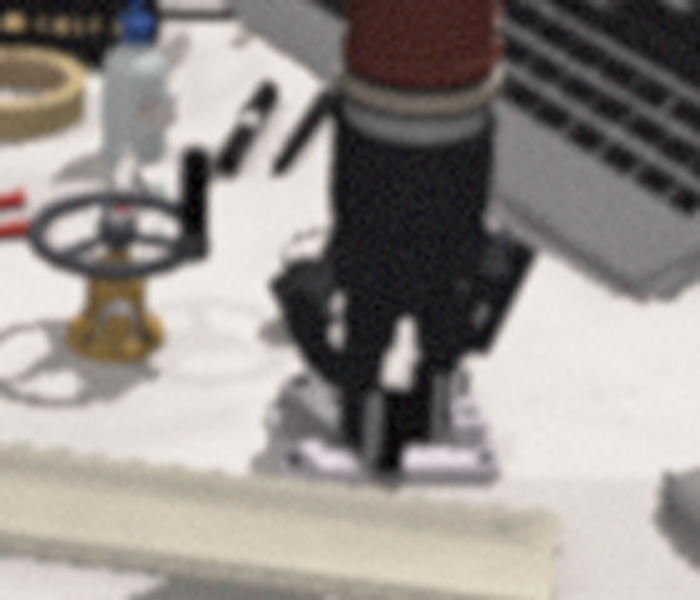

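```bash
cat > arc.py <<'E'
from h import *
import sys
H=np.array([.503,.015]);r=.086
def arc(a0,a1,n,P0=None):
    s=ctrl.get_state();P0=s["tcp_pos"][:2] if P0 is None else P0
    x=Rm()[:,0];yaw=np.arctan2(x[1],x[0]);print("yaw",yaw,"tcp",s["tcp_pos"],"ang now",np.arctan2(*(s["tcp_pos"][:2]-H)[::-1]),np.linalg.norm(s["tcp_pos"][:2]-H))
    for a in np.linspace(a0,a1,n+1)[1:]:
        P=H+r*np.array([np.cos(a),np.sin(a)])-P0
        print(round(a,3),loc([P[0],P[1],0]),"turn",round(-(a+np.pi/2-yaw),3))
if __name__=="__main__": arc(float(sys.argv[1]),float(sys.argv[2]),int(sys.argv[3]))
E
python3 arc.py -1.65 -1.05 5
```

```text
yaw -0.11314768750671957 tcp [ 0.49629603 -0.07158066  0.0502905 ] ang now -1.64807245597953 0.08683982189906193
-1.53 [0.0101 0.     0.0018] turn -0.154
-1.41 [0.0202 0.     0.004 ] turn -0.274
-1.29 [0.0299 0.0001 0.0074] turn -0.394
-1.17 [0.0392 0.0001 0.0119] turn -0.514
-1.05 [0.0478 0.0001 0.0175] turn -0.634
```

jog_arm(commands=[0.3,0.01,0.002,0.002,-0.14,0.3,0.02,0.003,0.004,-0.27,0.3,0.03,0.003,0.0075,-0.39,0.3,0.039,0.003,0.012,-0.51,0.3,0.048,0.003,0.0175,-0.63])

```text
time_s: 3.18
tcp_pos: [0.5459, -0.0594, 0.0472]
orientation: [-0.683, 0.683, 0.182, -0.182]
force: [-1.0, 0.4, -0.3]
opening: 0.0253
```

```bash
python3 - <<'E'
from h import *
st()
E
python3 arc.py -1.05 -0.55 5
```

```text
time_s 3.175
qpos [-2.360e-01  2.899e-01  1.911e+00 -2.000e-04  9.396e-01 -7.568e-01]
tcp_pos [ 0.5459 -0.0594  0.0472]
orientation [-0.683   0.6835  0.1824 -0.1818]
force [-1.0432  0.3918 -0.3273]
opening 0.0253
yaw 0.5209264270483415 tcp [ 0.54594206 -0.05935837  0.04719805] ang now -1.0470842580369852 0.08586727132557055
-0.95 [0.0083 0.     0.0003] turn -0.1
-0.85 [0.0168 0.     0.0016] turn -0.2
-0.75 [0.0252 0.     0.0037] turn -0.3
-0.65 [0.0332 0.     0.0067] turn -0.4
-0.55 [0.041  0.     0.0104] turn -0.5
```

jog_arm(commands=[0.3,0.0085,0,0.0005,-0.1,0.3,0.017,0,0.0015,-0.2,0.3,0.025,0,0.0035,-0.3,0.3,0.033,0,0.0065,-0.4,0.3,0.041,0,0.0105,-0.5])

```text
time_s: 3.8
tcp_pos: [0.5759, -0.0306, 0.0473]
orientation: [-0.616, 0.618, 0.345, -0.346]
force: [-2.8, -4.5, 3.4]
opening: 0.0255
```

```bash
python3 - <<'E'
from h import *
st()
snap("top","top4");im=cv2.imread("pics/top4.png")
cv2.imwrite("pics/c6.png",cv2.resize(im[160:250,235:395],None,fx=5,fy=5,interpolation=cv2.INTER_CUBIC))
snap("scene","scene4");im=cv2.imread("pics/scene4.png")
cv2.imwrite("pics/c7.png",cv2.resize(im[180:300,250:390],None,fx=5,fy=5,interpolation=cv2.INTER_CUBIC))
E
python3 arc.py -.55 -.3 5
```

```text
time_s 3.8
qpos [-0.1736  0.3401  1.8438 -0.0026  0.9575 -1.1934]
tcp_pos [ 0.5759 -0.0306  0.0473]
orientation [-0.6163  0.6175  0.3452 -0.346 ]
force [-2.754  -4.5252  3.4116]
opening 0.0255
yaw 1.017464583108533 tcp [ 0.57666331 -0.0296428   0.04732285] ang now -0.5448476848171288 0.08613513998743892
-0.5 [0.0039 0.     0.0003] turn -0.053
-0.45 [0.0081 0.     0.0006] turn -0.103
-0.4 [0.0124 0.     0.0011] turn -0.153
-0.35 [0.0166 0.     0.0019] turn -0.203
-0.3 [0.0208 0.     0.0029] turn -0.253
```

View pics/c6.png

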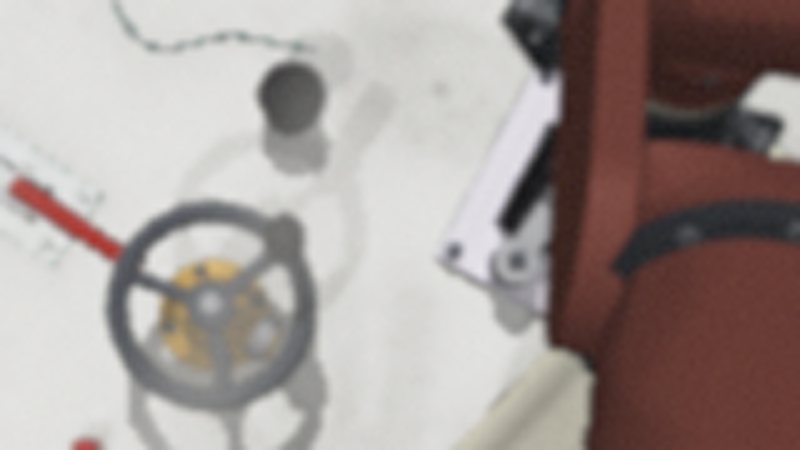

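View pics/c7.png

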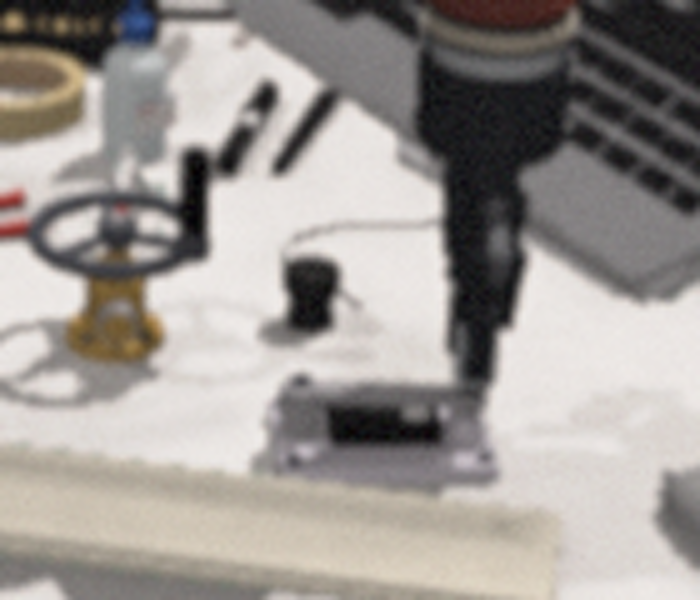

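jog_arm(commands=[0.3,0.0025,0,0,-0.02,0.3,0.005,0,0,-0.04,0.3,0.0065,0,0.0005,-0.06,0.3,0.0065,0,0.0005,-0.06])

```text
time_s: 4.4
tcp_pos: [0.5786, -0.0237, 0.0463]
orientation: [0.607, -0.607, -0.363, 0.362]
force: [0.3, -0.4, 0.1]
opening: 0.026
```

```bash
python3 - <<'E'
from h import *
st()
snap("scene","scene5");im=cv2.imread("pics/scene5.png")
cv2.imwrite("pics/c8.png",cv2.resize(im[230:290,290:370],None,fx=9,fy=9,interpolation=cv2.INTER_CUBIC))
E
python3 arc.py -.5 -.3 4
```

```text
time_s 4.4
qpos [-1.6250e-01  3.4590e-01  1.8382e+00  8.0000e-04  9.5740e-01 -1.2397e+00]
tcp_pos [ 0.5786 -0.0237  0.0463]
orientation [ 0.6072 -0.6069 -0.3627  0.3624]
force [ 0.2947 -0.3664  0.0666]
opening 0.026
yaw 1.0767181201606848 tcp [ 0.578528   -0.02377326  0.04618549] ang now -0.474280556203661 0.0848990305166451
-0.45 [ 0.0021  0.     -0.001 ] turn -0.044
-0.4 [ 0.0064  0.     -0.0007] turn -0.094
-0.35 [ 0.0107  0.     -0.0002] turn -0.144
-0.3 [0.0149 0.     0.0005] turn -0.194
```

View pics/c8.png

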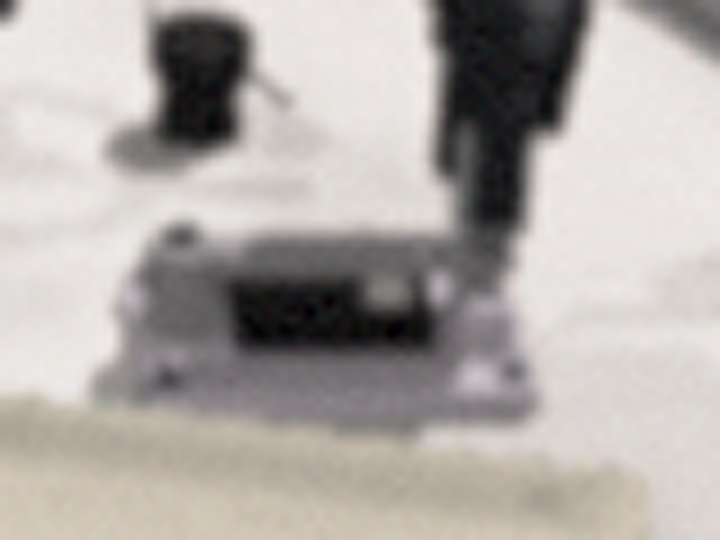

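jog_arm(commands=[0.3,0.003,0,0,0,0.3,0.004,0,0,0,0.3,0.005,0,0,0])

```text
time_s: 4.82
tcp_pos: [0.5794, -0.0219, 0.046]
orientation: [-0.606, 0.607, 0.361, -0.365]
force: [-5.2, -9.6, 1.8]
opening: 0.0255
```

jog_arm(commands=[0.4,-0.005,0,0,0,0.5,-0.005,-0.04,0,0,0.5,-0.005,-0.1,0,0,0.7,-0.005,-0.15,0,0,0.7,-0.005,-0.16,0,0])

```text
time_s: 5.45
tcp_pos: [0.5819, -0.0241, 0.2118]
orientation: [-0.605, 0.609, 0.366, -0.36]
force: [-1.0, 0.5, 0.1]
opening: 0.06
```

Run:
```python
from h import *
s=st()
print(loc(np.array([.5095,.1235,.18])-s["tcp_pos"]))
```

```text
time_s 5.45
qpos [-1.6240e-01  1.3800e-01  1.7422e+00  9.0000e-04  1.2514e+00 -1.2398e+00]
tcp_pos [ 0.5819 -0.0241  0.2118]
orientation [-0.605   0.6091  0.3656 -0.3597]
force [-0.983   0.5357  0.0991]
opening 0.06
[0.0956 0.031  0.134 ]
```

jog_arm(commands=[0.7,0.025,0,0.035,0,0.7,0.05,0,0.07,0,0.7,0.075,0,0.105,0,0.7,0.096,0,0.134,0,0.7,0.096,0.01,0.134,0])

```text
time_s: 6.08
tcp_pos: [0.5049, 0.126, 0.1955]
orientation: [0.607, -0.606, -0.364, 0.364]
force: [0.3, 0.2, -0.5]
opening: 0.0599
```

Run:
```python
from h import *
s=st()
print(loc(np.array([.5095,.1235,.083])-s["tcp_pos"]))
snap("top","top6");im=cv2.imread("pics/top6.png")
cv2.imwrite("pics/c9.png",cv2.resize(im[160:250,235:395],None,fx=5,fy=5,interpolation=cv2.INTER_CUBIC))
snap("scene","scene6");im=cv2.imread("pics/scene6.png")
cv2.imwrite("pics/c10.png",cv2.resize(im[170:300,220:370],None,fx=4.6,fy=4.6,interpolation=cv2.INTER_CUBIC))
```

```text
time_s 6.075
qpos [ 1.0910e-01  2.8200e-02  1.8923e+00  9.0000e-04  1.2216e+00 -9.7170e-01]
tcp_pos [0.5049 0.126  0.1955]
orientation [ 0.6068 -0.6061 -0.3637  0.3637]
force [ 0.3041  0.2096 -0.5471]
opening 0.0599
[-1.000e-04  1.124e-01 -5.400e-03]
```

View pics/c9.png

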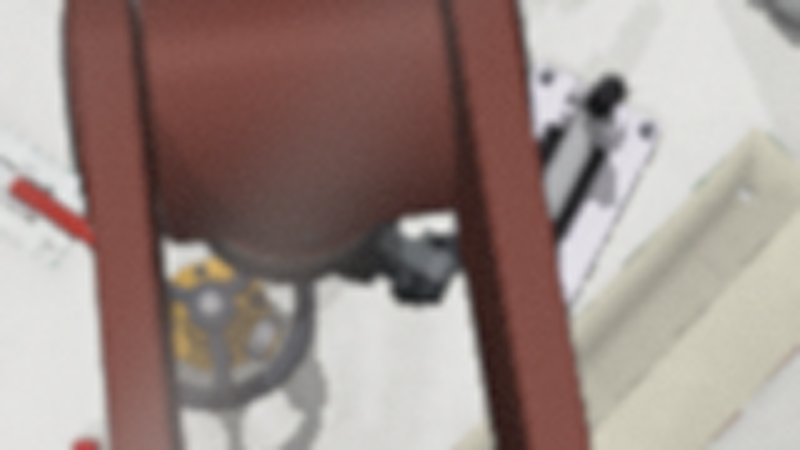

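View pics/c10.png

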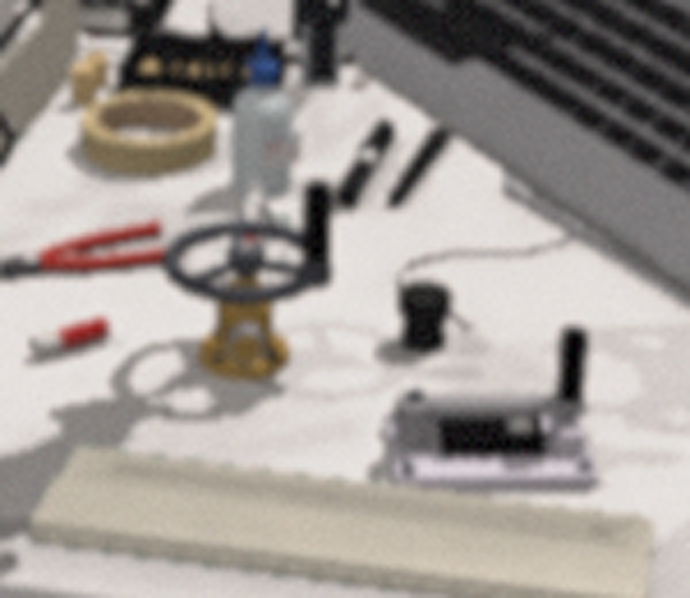

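jog_arm(commands=[0.7,0,0.03,-0.0055,0,0.7,0,0.06,-0.0055,0,0.7,0,0.09,-0.0055,0,0.7,0,0.108,-0.0055,0,0.7,0,0.11,-0.0055,0])

```text
time_s: 6.8
tcp_pos: [0.5099, 0.1206, 0.0846]
orientation: [0.608, -0.607, -0.361, 0.363]
force: [-0.2, 0.2, 0.3]
opening: 0.0594
```

Run:
```python
from h import *
s=st()
snap("scene","scene7");im=cv2.imread("pics/scene7.png")
cv2.imwrite("pics/c11.png",cv2.resize(im[170:300,220:370],None,fx=4.6,fy=4.6,interpolation=cv2.INTER_CUBIC))
```

```text
time_s 6.8
qpos [ 9.8200e-02  1.8480e-01  1.9547e+00 -1.0000e-04  1.0057e+00 -9.7760e-01]
tcp_pos [0.5099 0.1206 0.0846]
orientation [ 0.6078 -0.6067 -0.3611  0.3635]
force [-0.1946  0.1833  0.3318]
opening 0.0594
```

View pics/c11.png

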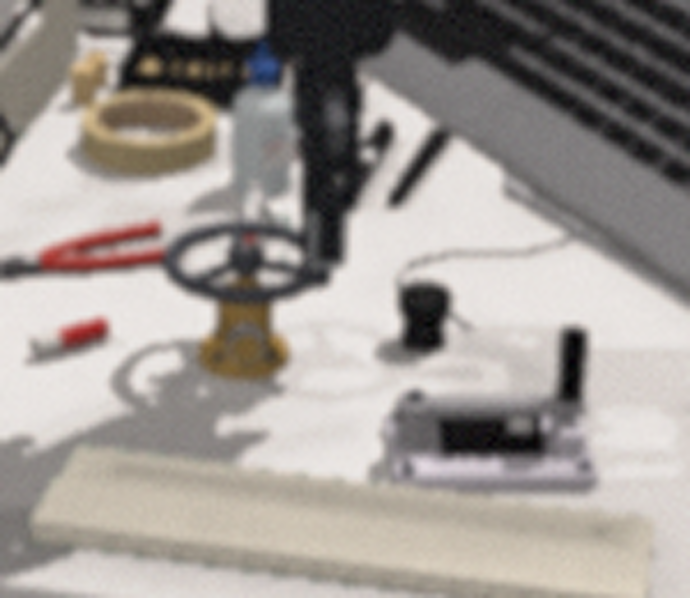

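jog_arm(commands=[0.3,0,0,0.002,0,0.1,0,0,0.002,0,0.1,0,0,0.002,0,0.1,0,0,0.002,0,0.1,0,0,0.002,0], squeeze=40)

```text
time_s: 7.48
tcp_pos: [0.5102, 0.1227, 0.0877]
orientation: [-0.607, 0.607, 0.363, -0.362]
force: [-0.7, 0.9, 5.4]
opening: 0.0165
```

Run:
```python
from h import *
s=st()
snap("scene","scene8");im=cv2.imread("pics/scene8.png")
cv2.imwrite("pics/c12.png",cv2.resize(im[190:270,240:340],None,fx=7,fy=7,interpolation=cv2.INTER_CUBIC))
```

```text
time_s 7.475
qpos [ 1.0200e-01  1.7800e-01  1.9557e+00  5.0000e-04  1.0057e+00 -9.7530e-01]
tcp_pos [0.5102 0.1227 0.0877]
orientation [-0.6068  0.6072  0.3634 -0.3619]
force [-0.6761  0.8519  5.3577]
opening 0.0165
```

View pics/c12.png

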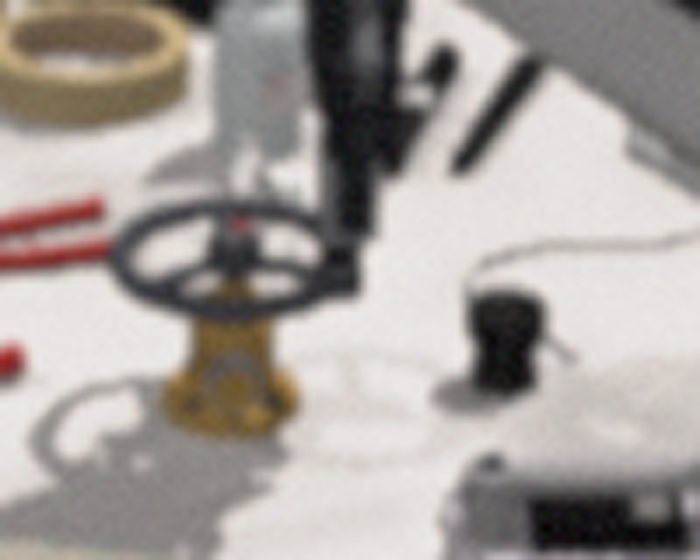

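```bash
cat > circ.py <<'E'
from h import *
import sys
C=np.array([float(v) for v in sys.argv[1].split(",")]);r=.044
a0,da,n=[float(v) for v in sys.argv[2:5]]
s=st();p=s["tcp_pos"][:2];d=p-C;a=np.arctan2(d[1],d[0]);print("ang",a,"rad",np.hypot(*d))
x=Rm()[:,0];print("yaw",np.arctan2(x[1],x[0]))
# rows relative to nominal commanded point at a0
P0=C+r*np.array([np.cos(a0),np.sin(a0)])
for i in range(1,int(n)+1):
    b=a0+i*da;P=C+r*np.array([np.cos(b),np.sin(b)]);l=loc([*(P-P0),0]);print(round(b,3),l[0],l[2])
E
python3 circ.py .482,.1567 -.88 -.25 5
```

```text
time_s 7.525
qpos [ 1.0210e-01  1.7800e-01  1.9557e+00  5.0000e-04  1.0058e+00 -9.7530e-01]
tcp_pos [0.5102 0.1228 0.0877]
orientation [-0.6068  0.6072  0.3634 -0.3619]
force [-1.7668  1.1174  6.4036]
opening 0.0165
ang -0.8780984651124756 rad 0.044117649393737204
yaw 1.0770928178034405
-1.13 -0.0096 0.0054
-1.38 -0.0175 0.0129
-1.63 -0.0233 0.0222
-1.88 -0.0267 0.0327
-2.13 -0.0273 0.0436
```

jog_arm(commands=[0,-0.0095,0,0.0055,0,0,-0.0175,0,0.013,0,0,-0.0235,0,0.022,0,0,-0.0265,0,0.0325,0,0,-0.0275,0,0.0435,0])

```text
time_s: 8.15
tcp_pos: [0.4601, 0.1195, 0.0878]
orientation: [-0.607, 0.608, 0.365, -0.36]
force: [5.4, 4.1, 1.8]
opening: 0.017
```

```bash
python3 circ.py .482,.1567 -2.13 -.25 5
```

```text
time_s 8.15
qpos [ 1.0540e-01  7.4200e-02  2.0728e+00  1.6000e-03  9.8710e-01 -9.7170e-01]
tcp_pos [0.4601 0.1195 0.0878]
orientation [-0.6065  0.6079  0.365  -0.3598]
force [5.4158 4.15   1.7904]
opening 0.017
ang -2.101863843563142 rad 0.04317786541291881
yaw 1.0761949492631093
-2.38 0.0021 0.0108
-2.63 0.0067 0.0207
-2.88 0.0137 0.0292
-3.13 0.0226 0.0356
-3.38 0.0328 0.0397
```

jog_arm(commands=[0,0.003,0,0.011,0,0,0.0075,0,0.0205,0,0,0.0145,0,0.029,0,0,0.0235,0,0.0355,0,0,0.034,0,0.0395,0])

```text
time_s: 8.78
tcp_pos: [0.44, 0.1669, 0.0876]
orientation: [-0.606, 0.608, 0.363, -0.363]
force: [1.7, -2.5, 9.4]
opening: 0.0169
```

```bash
python3 circ.py .4826,.1577 -3.38 -.25 5
```

```text
time_s 8.775
qpos [ 0.215   0.0687  2.0792 -0.0032  0.9923 -0.8613]
tcp_pos [0.44   0.1669 0.0876]
orientation [-0.6058  0.6079  0.3632 -0.3628]
force [ 1.6927 -2.5258  9.4244]
opening 0.0169
ang 2.9279363327123358 rad 0.04354692501967467
yaw 1.078075095986266
-3.63 0.0109 0.0014
-3.88 0.0218 0.0001
-4.13 0.032 -0.0039
-4.38 0.0409 -0.0103
-4.63 0.048 -0.0187
```

jog_arm(commands=[0,0.011,-0.001,0.0015,0,0,0.022,-0.001,0,0,0,0.032,-0.002,-0.004,0,0,0.041,-0.002,-0.0105,0,0,0.048,-0.002,-0.0185,0])

```text
time_s: 9.4
tcp_pos: [0.4767, 0.2014, 0.0877]
orientation: [0.608, -0.606, -0.361, 0.364]
force: [-1.6, 0.8, 5.7]
opening: 0.0168
```

```bash
python3 circ.py .4826,.1577 -4.63 -.25 5
```

```text
time_s 9.4
qpos [ 2.6330e-01  1.6740e-01  1.9682e+00  1.7000e-03  1.0103e+00 -8.1450e-01]
tcp_pos [0.4767 0.2014 0.0877]
orientation [ 0.608  -0.6062 -0.3613  0.3639]
force [-1.5752  0.8303  5.6746]
opening 0.0168
ang 1.7052889157600744 rad 0.044123815236167596
yaw 1.0768729942789845
-4.88 0.0048 -0.0099
-5.13 0.007 -0.0206
-5.38 0.0064 -0.0316
-5.63 0.0032 -0.0421
-5.88 -0.0025 -0.0514
```

jog_arm(commands=[0,0.0025,0,-0.0045,0,0,0.0045,0,-0.009,0,0,0.0055,0,-0.013,0])

```text
time_s: 9.78
tcp_pos: [0.492, 0.2003, 0.0878]
orientation: [0.608, -0.607, -0.363, 0.362]
force: [-1.4, 6.7, 1.4]
opening: 0.0167
```

```bash
python3 circ.py .4826,.1577 -4.94 -.1 8
```

```text
time_s 9.775
qpos [ 0.2534  0.1919  1.9388  0.0021  1.0111 -0.8242]
tcp_pos [0.492  0.2003 0.0878]
orientation [ 0.6077 -0.6065 -0.3626  0.3624]
force [-1.3753  6.6782  1.4281]
opening 0.0167
ang 1.3526532643772011 rad 0.043632010975475206
yaw 1.0765353754107154
-5.04 0.0009 -0.0043
-5.14 0.0015 -0.0087
-5.24 0.0015 -0.0131
-5.34 0.0012 -0.0174
-5.44 0.0004 -0.0218
-5.54 -0.0009 -0.026
-5.64 -0.0025 -0.0301
-5.74 -0.0046 -0.034
```

jog_arm(commands=[0,0.0015,0,-0.0045,0,0,0.002,0,-0.009,0,0,0.0025,0,-0.013,0])

```text
time_s: 10.15
tcp_pos: [0.5051, 0.1957, 0.0879]
orientation: [0.607, -0.607, -0.363, 0.362]
force: [-0.8, 4.5, -0.5]
opening: 0.017
```

```bash
python3 circ.py .4826,.1577 -5.24 -.1 6
```

```text
time_s 10.15
qpos [ 2.3980e-01  2.1190e-01  1.9145e+00  6.0000e-04  1.0148e+00 -8.3730e-01]
tcp_pos [0.5051 0.1957 0.0879]
orientation [ 0.6072 -0.6069 -0.3627  0.3624]
force [-0.839   4.5039 -0.518 ]
opening 0.017
ang 1.0365934524137714 rad 0.04416586862277169
yaw 1.076796894822967
-5.34 -0.0004 -0.0044
-5.44 -0.0012 -0.0087
-5.54 -0.0024 -0.0129
-5.64 -0.004 -0.017
-5.74 -0.0061 -0.0209
-5.84 -0.0085 -0.0246
```

jog_arm(commands=[0,-0.0005,0,-0.0045,0,0,-0.001,0,-0.0085,0,0,-0.0025,0,-0.013,0])

```text
time_s: 10.52
tcp_pos: [0.5075, 0.1938, 0.0875]
orientation: [0.615, -0.6, -0.358, 0.364]
force: [-19.0, 27.7, 11.5]
opening: 0.0169
```

```bash
python3 circ.py .4826,.1577 -5.54 -.1 6
```

```text
time_s 10.525
qpos [ 0.2257  0.2232  1.9019  0.0204  1.0314 -0.8567]
tcp_pos [0.5075 0.1938 0.0875]
orientation [ 0.6154 -0.6005 -0.358   0.3641]
force [-19.0208  27.6847  11.4886]
opening 0.0169
ang 0.9671670019893818 rad 0.043858457374508844
yaw 1.0718165424950983
-5.64 -0.0016 -0.0041
-5.74 -0.0037 -0.008
-5.84 -0.0061 -0.0117
-5.94 -0.0088 -0.0151
-6.04 -0.0119 -0.0182
-6.14 -0.0153 -0.021
```

jog_arm(commands=[0,0,0,0,0,0,0,0,0,0,0,0.0005,0,0.004,0,0,0.001,0,0.007,0,0,0.001,0,0.007,0])

```text
time_s: 11.15
tcp_pos: [0.5065, 0.1943, 0.0878]
orientation: [0.61, -0.605, -0.361, 0.363]
force: [-6.3, 13.5, 4.3]
opening: 0.0168
```

```bash
python3 circ.py .4826,.1577 .91 .3 5
```

```text
time_s 11.15
qpos [ 0.2333  0.2161  1.9096  0.0074  1.0206 -0.8466]
tcp_pos [0.5065 0.1943 0.0878]
orientation [ 0.6099 -0.6046 -0.3614  0.3633]
force [-6.2888 13.5373  4.2825]
opening 0.0168
ang 0.9932839083174626 rad 0.043689177415231366
yaw 1.076036018714838
1.21 0.0002 0.0131
1.51 -0.0035 0.0258
1.81 -0.0107 0.0367
2.11 -0.0209 0.0451
2.41 -0.0331 0.05
```

jog_arm(commands=[0,0.0005,0,0.013,0,0,-0.003,0,0.026,0,0,-0.0105,0,0.0365,0,0,-0.021,0,0.045,0,0,-0.033,0,0.05,0])

```text
time_s: 11.78
tcp_pos: [0.4492, 0.1852, 0.0879]
orientation: [-0.607, 0.607, 0.363, -0.363]
force: [2.0, 1.1, -1.1]
opening: 0.0166
```

```bash
python3 circ.py .4826,.1577 2.41 .3 5
```

```text
time_s 11.775
qpos [ 2.4730e-01  1.0100e-01  2.0432e+00 -1.5000e-03  9.9790e-01 -8.2970e-01]
tcp_pos [0.4492 0.1852 0.0879]
orientation [-0.6065  0.6072  0.3626 -0.3632]
force [ 1.997   1.0648 -1.0611]
opening 0.0166
ang 2.452720283682364 rad 0.04328139391045711
yaw 1.0778354870899463
2.71 -0.0131 0.0012
3.01 -0.026 -0.0016
3.31 -0.0374 -0.008
3.61 -0.0465 -0.0176
3.91 -0.0523 -0.0294
```

jog_arm(commands=[0,-0.013,0,0.001,0,0,-0.026,0,-0.0015,0,0,-0.0375,0,-0.008,0,0,-0.0465,0,-0.0175,0,0,-0.0525,0,-0.0295,0])

```text
time_s: 12.4
tcp_pos: [0.4514, 0.1258, 0.088]
orientation: [0.608, -0.607, -0.363, 0.361]
force: [5.0, 6.8, -7.7]
opening: 0.0168
```

```bash
python3 circ.py .4826,.1577 3.91 .3 5
```

```text
time_s 12.4
qpos [ 0.1201  0.0632  2.0841  0.0032  0.9928 -0.9567]
tcp_pos [0.4514 0.1258 0.088 ]
orientation [ 0.6081 -0.6067 -0.3629  0.3612]
force [ 5.0453  6.8177 -7.7061]
opening 0.0168
ang -2.3451495240468576 rad 0.04460843434681708
yaw 1.0750086544266793
4.21 -0.0021 -0.013
4.51 -0.0002 -0.026
4.81 0.0055 -0.0379
5.11 0.0144 -0.0476
5.41 0.0257 -0.0542
```

jog_arm(commands=[0,-0.001,0.001,-0.013,0,0,0.001,0.001,-0.026,0,0,0.0065,0.001,-0.038,0,0,0.015,0.001,-0.0475,0,0,0.0265,0.001,-0.054,0])

```text
time_s: 13.02
tcp_pos: [0.5115, 0.1229, 0.0877]
orientation: [-0.607, 0.607, 0.362, -0.364]
force: [-3.0, 0.4, 6.5]
opening: 0.0165
```

```bash
python3 circ.py .4826,.1577 5.41 .3 5
```

```text
time_s 13.025
qpos [ 0.1035  0.1831  1.9496 -0.0022  1.0105 -0.9729]
tcp_pos [0.5115 0.1229 0.0877]
orientation [-0.6066  0.6073  0.362  -0.3636]
force [-2.9865  0.3576  6.5172]
opening 0.0165
ang -0.8770808468151471 rad 0.045198496449475954
yaw 1.0775887759049345
5.71 0.0128 -0.003
6.01 0.0259 -0.0021
6.31 0.0382 0.0027
6.61 0.0485 0.0108
6.91 0.0559 0.0217
```

jog_arm(commands=[0,0.013,0,-0.0025,0,0,0.026,0,-0.0015,0,0,0.038,0,0.0035,0,0,0.0485,0,0.0115,0,0,0.056,0,0.0225,0])

```text
time_s: 13.65
tcp_pos: [0.5187, 0.1847, 0.0878]
orientation: [-0.607, 0.607, 0.364, -0.362]
force: [2.2, -1.6, 2.7]
opening: 0.0168
```

```bash
python3 circ.py .4826,.1577 6.91 .3 5
```

```text
time_s 13.65
qpos [ 2.1460e-01  2.2780e-01  1.8952e+00  1.0000e-04  1.0156e+00 -8.6250e-01]
tcp_pos [0.5187 0.1847 0.0878]
orientation [-0.6067  0.6073  0.3637 -0.3617]
force [ 2.1806 -1.6275  2.6823]
opening 0.0168
ang 0.6430195279448513 rad 0.045104915685810085
yaw 1.0770806156917154
7.21 0.0039 0.0126
7.51 0.0039 0.0257
7.81 0.0 0.0383
8.11 -0.0074 0.0491
8.41 -0.0177 0.0573
```

jog_arm(commands=[0,0.004,0,0.0125,0,0,0.004,0,0.0255,0,0,0,0,0.0385,0,0,-0.0075,0,0.049,0,0,-0.0175,0,0.0575,0])

```text
time_s: 14.28
tcp_pos: [0.4583, 0.1952, 0.0877]
orientation: [-0.606, 0.607, 0.363, -0.363]
force: [3.3, -3.0, 5.2]
opening: 0.0167
```

```bash
python3 circ.py .4826,.1577 8.41 .3 5
```

```text
time_s 14.275
qpos [ 2.6240e-01  1.2530e-01  2.0165e+00 -1.3000e-03  9.9860e-01 -8.1490e-01]
tcp_pos [0.4583 0.1952 0.0877]
orientation [-0.6064  0.6073  0.3632 -0.3626]
force [ 3.2843 -3.0431  5.1872]
opening 0.0167
ang 2.1461547266716003 rad 0.04473373685275394
yaw 1.0779592444116162
8.71 -0.0123 0.0048
9.01 -0.0254 0.0057
9.31 -0.0382 0.0028
9.61 -0.0495 -0.0039
9.91 -0.0584 -0.0136
```

jog_arm(commands=[0,-0.0125,0,0.0045,0,0,-0.0255,0,0.0055,0,0,-0.038,0,0.0025,0,0,-0.0495,0,-0.004,0,0,-0.0585,0,-0.0135,0])

```text
time_s: 14.9
tcp_pos: [0.4433, 0.138, 0.0877]
orientation: [0.608, -0.607, -0.363, 0.361]
force: [4.4, 4.0, 4.0]
opening: 0.0168
```

```bash
python3 circ.py .4826,.1577 9.91 .3 5
```

```text
time_s 14.9
qpos [ 0.1484  0.0541  2.0944  0.0038  0.9911 -0.9289]
tcp_pos [0.4433 0.138  0.0877]
orientation [ 0.6081 -0.6066 -0.3632  0.361 ]
force [4.4335 3.9697 3.9581]
opening 0.0168
ang -2.6777342736752145 rad 0.04394803962197262
yaw 1.075228627326634
10.21 -0.0056 -0.0119
10.51 -0.0074 -0.0249
10.81 -0.0053 -0.0379
11.11 0.0005 -0.0497
11.41 0.0096 -0.0592
```

Angle 9.889; on track.

jog_arm(commands=[0,-0.005,0,-0.012,0,0,-0.007,0,-0.025,0,0,-0.005,0,-0.038,0,0,0.001,0,-0.0495,0,0,0.01,0,-0.059,0])

```text
time_s: 15.52
tcp_pos: [0.4981, 0.117, 0.0876]
orientation: [0.607, -0.607, -0.361, 0.364]
force: [-1.7, -3.0, 10.8]
opening: 0.0167
```

```bash
python3 circ.py .4826,.1577 11.41 .3 5
```

```text
time_s 15.525
qpos [ 9.4300e-02  1.5670e-01  1.9808e+00 -1.5000e-03  1.0093e+00 -9.8170e-01]
tcp_pos [0.4981 0.117  0.0876]
orientation [ 0.6075 -0.6067 -0.3607  0.3645]
force [-1.7162 -2.9607 10.7902]
opening 0.0167
ang -1.2075857030928296 rad 0.04350091882458712
yaw 1.0768211622944177
11.71 0.0115 -0.0064
12.01 0.0243 -0.0092
12.31 0.0374 -0.0081
12.61 0.0496 -0.0031
12.91 0.0598 0.0052
```

jog_arm(commands=[0,0.0115,-0.001,-0.0065,0,0,0.0245,-0.001,-0.009,0,0,0.0375,-0.001,-0.008,0,0,0.0495,-0.001,-0.003,0,0,0.06,-0.001,0.005,0])

```text
time_s: 16.15
tcp_pos: [0.5244, 0.1728, 0.0879]
orientation: [-0.607, 0.608, 0.363, -0.362]
force: [4.9, -0.1, 1.5]
opening: 0.0165
```

```bash
python3 circ.py .4826,.1577 12.91 .137 5
```

```text
time_s 16.15
qpos [ 1.9160e-01  2.3170e-01  1.8903e+00 -8.0000e-04  1.0182e+00 -8.8390e-01]
tcp_pos [0.5244 0.1728 0.0879]
orientation [-0.6068  0.6076  0.3627 -0.3619]
force [ 4.8756 -0.0797  1.5113]
opening 0.0165
ang 0.34663738793114734 rad 0.04448467324314196
yaw 1.0759548627714803
13.047 0.0037 0.0047
13.184 0.0067 0.01
13.321 0.009 0.0155
13.458 0.0105 0.0214
13.595 0.0112 0.0273
```

jog_arm(commands=[0,0.0035,0,0.0045,0,0,0.0065,0,0.01,0,0,0.009,0,0.0155,0,0,0.0105,0,0.0215,0,0,0.011,0,0.0275,0])

```text
time_s: 16.77
tcp_pos: [0.5038, 0.1965, 0.0879]
orientation: [0.608, -0.607, -0.362, 0.363]
force: [4.2, 1.9, 1.3]
opening: 0.0169
```

jog_arm(commands=[0,0,0,0,0,0,0,0,0,0,0,0,0,0,0])

```text
time_s: 17.15
tcp_pos: [0.5039, 0.1964, 0.0878]
orientation: [0.607, -0.607, -0.362, 0.363]
force: [0.6, 3.7, 1.1]
opening: 0.0167
```

```bash
python3 circ.py .4826,.1577 13.595 .1 1
python3 - <<'E'
from h import *
for n,c in(("top",(160,250,235,395)),("scene",(170,300,220,370))):
    snap(n,n+"9");im=cv2.imread(f"pics/{n}9.png")
    cv2.imwrite(f"pics/d_{n}.png",cv2.resize(im[c[0]:c[1],c[2]:c[3]],None,fx=4.6,fy=4.6,interpolation=cv2.INTER_CUBIC))
s=ctrl.get_state();print(np.round(s["dq"],4))
E
```

```text
time_s 17.15
qpos [ 2.4150e-01  2.1150e-01  1.9151e+00  8.0000e-04  1.0168e+00 -8.3580e-01]
tcp_pos [0.5039 0.1964 0.0878]
orientation [ 0.6075 -0.6066 -0.3621  0.3631]
force [0.5504 3.7361 1.1229]
opening 0.0167
ang 1.0687938968953918 rad 0.04416495189242131
yaw 1.076821920434669
13.695 -0.0 0.0044
[ 0.     -0.0002 -0.0014 -0.0043  0.0001  0.0002]
```

View pics/d_scene.png

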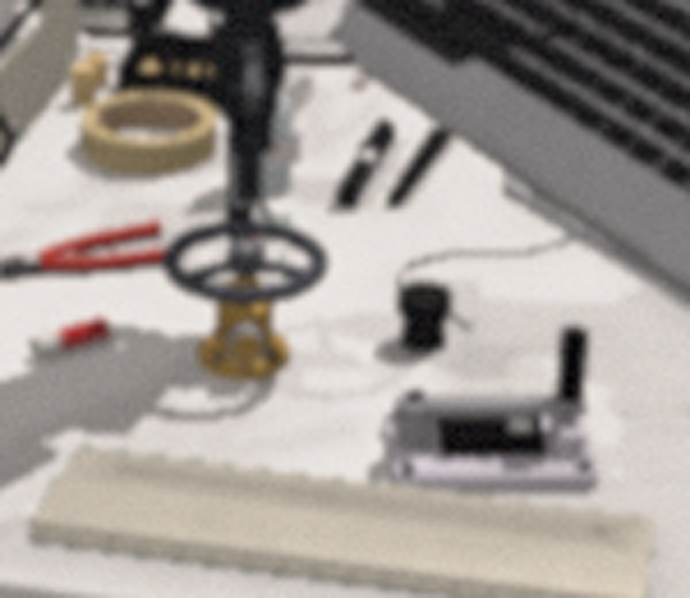

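View pics/top9.png

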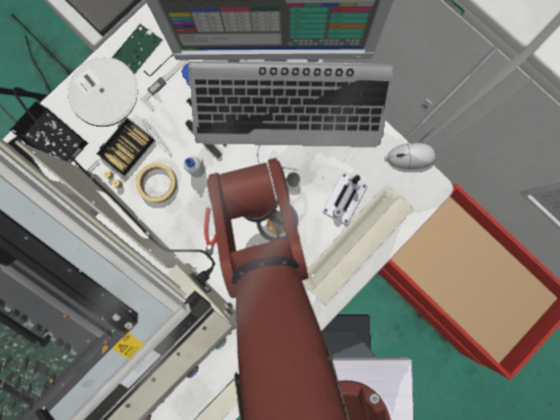

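```bash
python3 -c "
from h import *
print(workorder.close_job())"
```

```text
the job is handed in; nothing more can be done
None
```

I shut the keeper bar, closed the valve to its stop, opened it two full turns, and handed the job in at 17 s with the gripper still holding the crank handle. No verdict was reported.

- **Keeper:** the bar resisted in the detent and then the force dropped to about zero. A further 2 mm push met the stop at about 11 N. The last pictures show it shut over the stick.
- **Valve closing:** I gripped the crank handle (40 N setting) and turned it clockwise about 4.5 rad until the resistance rose sharply to about 33 N. I held it there for two rows (about 0.25 s).
- **Valve opening:** the handle now stands at about 1.07 rad round the axis. I put the stop at about 1.03 rad; it read 0.99 while still pressed against it. That makes the setting two turns to within about 0.08 rad, against the 0.26 rad allowed.
- **Final hold:** the arm is still. The finger opening is 16.7 mm, against the handle's 18 mm. I took this as a firm grip; the grip force itself was not measured.
- **Other things:** in the last pictures everything I could see stood where it was. The arm hid part of the top view, and I did not measure their positions. The stick was in its cradle, as far as it shows under the bar.

The radius measured from the valve axis wandered between 43 and 45 mm during the turns, because I placed the axis to about 1 mm. The handle's soft bushing took that up, with side forces under 10 N.

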